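Hold the torch to the open key cabinet

TASK

Your colleague has to find a key in the little white key cabinet and it is dark under the stairs: swing the cabinet's door wide open, square to the cabinet or a little past it, then pick up the torch and hold it up for her in front of the open cabinet. Hold it level and pointing straight in at the hooks, its glass in the middle of the opening both across and in height, and about 80 mm out from the cabinet's front rim. Finish while still holding it there, quite still, with torch and gripper clear of the cabinet and its door (do not put it down or let go), and leave the other things on the top where they lie.

Things in the scene. Friction and masses are not known exactly. Their poses are not given: they have to be found in the camera images.
- key_cabinet: White plastic key cabinet standing fixed on the cream metal top: 90 mm deep (x), 220 wide (y), 220 high, walls 5 mm, on a 15 mm plinth. Origin: centre of its underside. Its open front looks along its own -x, roughly towards the robot (turned by up to 0.25 rad either way); +y is its left as the robot sees it, z up. Keys hang on strips of hooks on the back panel inside.
- opening (a point): Centre of the cabinet's open front, in the plane of the front rim: midway across, 115 mm above the surface (the opening runs from 15 to 215 mm); axes as the cabinet's (x points into the cabinet, y to its left, z up).
- key_door (a joint): Opening angle of the white door, rad: 0 shut (starts at 0 to 0.3), 1.57 square to the cabinet, stop at 1.75. Panel 218 wide, 10 thick, from 15 to 215 mm above the surface (flat things pass below), hinged upright on the cabinet's left (+y) front edge; opens towards the robot, clockwise seen from above. Turns lightly (0.04 N m of friction), no latch or spring, stays where it is left.
- key_door_hinge (a point): Point on the door's upright hinge line (front rim plane, left edge of the cabinet), 180 mm above the surface. Its axes turn with the door: with the door shut they are the cabinet's; -y runs along the door to its free edge, -x is the door's outer side.
- key_door_handle (a point): Middle of the graspable part of the door's upright D handle, 180 mm above the surface. 10 mm round aluminium bar, upright from 137 to 207 mm above the surface, 200 mm along the door from the hinge line, bar centre 32 mm off the door's outer face (42 mm from the rim plane when shut), with an arm back to the door at top and bottom. Can be pinched or hooked from above. Axes turn with the door.
- torch: Chrome torch lying right or left of the robot, 170 mm long, 0.15 to 0.31 kg. Round tube, diameter 28 mm, from 73 mm behind to 37 ahead of the origin (grasp there; centre of mass within 15 mm of the origin lengthwise), head 38 mm across, six-sided ring 38 across at the tail: it does not roll. Origin: on the surface under its middle, 19 mm below its axis; x along the torch to the lamp end, z up.
- torch_glass (a point): Centre of the torch's glass, the front of the lamp end, on its axis, 85 mm ahead of the middle. Axes as the torch's.
- torch_tail (a point): Centre of the torch's tail end, on its axis, 85 mm behind the middle. Axes as the torch's.
- key_bowl: Round clear glass key bowl, 120 mm across the rim, 52 high, a few keys in it. Origin: centre of its underside. Leave it alone.
- long_key: Long copper-coloured mortice key with a ring bow, 85 x 30 x 7 mm, lying flat. Origin: under its middle, x along the shank. Leave it alone.
- short_key: Short copper-coloured mortice key with a ring bow, 55 x 24 x 7 mm, lying flat. Origin: under its middle, x along the shank. Leave it alone.
- tag_frame: Flat aluminium luggage tag frame, 84 x 54 x 5 mm, lying flat. Origin: centre of its underside, x along it. Leave it alone.
- padlock: Padlock lying flat, about 63 x 42 x 18 mm, shackle towards its +x. Origin: under the middle of its brass body. Leave it alone.
- tape_measure: Black tape measure standing on its base, 66 x 34 x 64 mm. Origin: centre of its underside. Leave it alone.
- screwdriver: Screwdriver, 180 mm long, lying along its own x. Origin: on the surface under its middle. Leave it alone.

How it is judged:
By the outcome, as a careful person would: the job done as asked, in the order asked, and still so for the second after the job is handed in, while the arm keeps its last pose, push and grip.
It also fails if it takes over 54 s, if anything falls off the work surface, if the arm or the gripper's body presses on something with over 40 N, if the wrist force passes 120 N, or if a joint passes its speed limit or range.

ROBOT

A 6-joint arm with a two-finger parallel gripper is mounted at the origin on the work surface. World frame = base frame: x ahead of the robot, y to its left, z up, the work surface at z = 0. Lengths are in m, angles in rad, forces in N, time in s.
With the tool pointing down it reaches from about 0.2 to 0.875 m from the base axis. Payload 3.4 kg.
Tool frame: the origin (TCP) lies between the finger pads; the fingertips stand 25 mm ahead of it and the grasp point (between the pads) lies 6 mm ahead of it (r.nose_length is the z of the fingertips in the tool frame, in m); z points along the fingers, x is the direction in which the jaws open and shut, and the axes are right-handed (so a half turn about z gives the same grasp; the last joint's range is limited). The gripper opens to 94 mm and grips with 3 to 60 N. Pads are 16 mm wide; open, the fingers measure 119 mm over their backs; the gripper's body (75 mm by 177 mm) begins 78 mm behind the grasp point.
Start: joints at [1.005, 0.276, 1.505, -0, 1.361, -0.121], TCP at [0.247, 0.519, 0.206] pointing down, gripper open.
Joint ranges: [-2.89, 2.89], [-0.75, 2.08], [0.22, 2.7], [-1.18, 4.32], [0.11, 2.71], [-2.7, 2.7]. Speed limits (rad/s): [2.57, 2.57, 3.14, 3.14, 3.14, 3.14].

INTERFACE

Orientations are given as a unit quaternion [w, x, y, z].
In Python, from plant import r, gripper_to, inverse_kinematics, vision, models, telemetry gives the robot as it stands. Calls block until the motion is done:
- r.move_to(position, orientation): joint-space move of the TCP to a pose.
- r.move_l(position, rot=None, vel=0.15, guard=None): straight line of the TCP; rot=None keeps the orientation; vel is the mean speed in m/s. With guard (N) it stops when the force on the tool has changed by that much, and returns True; else False.
- r.movej(angles): joint-space move.
- gripper_to(opening, f_grip=None): finger opening in m; f_grip is the grip in N (None keeps the last); returns when the fingers have stopped.
- r.hold(seconds).
- inverse_kinematics(position, orientation): joint angles nearest the present ones, or None.
- vision.snapshot(name): name is "scene" or "top" or "wrist"; returns the picture (400x640x3 uint8, red, green, blue); there is no depth.
- vision.get_calibration(name): a dict with "fx", "fy", "cx", "cy" (pixels), "position" and "orientation" of the camera in the world. Camera axes: x right, y down, z forward; pixel columns grow to the right and rows downward; lengths in m; the calibration is good to about 2 mm. The wrist camera is an equidistant fisheye: a pixel r from the principal point sees the ray r / f radians off the axis. A picture is of the moment at which its call begins: read the wrist's pose just before it. get_calibration takes no time and is no camera call; for the wrist camera it gives the pose at the moment of the call.
A pose or a line that the arm cannot do raises r.PlanningError and nothing moves.
- r.sign_off(): hands the job in, once; it reports no verdict.
Trained networks look in the newest picture that a camera, given by its name, has taken for a name from the list of things; names that differ only in an ending like _2 or _b are one class to them, and where a whole thing is asked for, a point or a joint stands for the part that bears it (a point fixed in the world has none). Each returns a list of dicts, best first, with "score" (0 to 1); they miss things now and then, are a little off and sometimes report something else, mostly with a low value. They report only what shows in the picture. A call takes as long as a camera call.
- models.boxes_of(thing, camera): "at" ([x, y, z] in m, in world coordinates, good to about 4 mm: the middle of the surface that is visible of it).
- models.regions_of(thing, camera): "pixels" (400x640 bool, what is visible of it).
- models.mark_of(thing, camera): "at" ([x, y, z] in m, in world coordinates, good to about 4 mm: a listed point, or the origin of a listed thing).
Readings, each from a call of its own:
- telemetry.current_t(): time.
- telemetry.current_joints(): joint angles.
- telemetry.current_dq(): joint speeds.
- telemetry.current_joint_efforts(): joint torques, N m.
- telemetry.current_ee_pos(): TCP position.
- telemetry.current_tool_rot(): TCP orientation.
- telemetry.current_wrist_force(): force on the tool from outside, world axes, zero at the start.
- telemetry.current_torque(): the same for the moment, N m.
- telemetry.current_opening(): finger opening in m.
Only numpy, scipy, OpenCV 4.12 (cv2) and the standard library are available. Lean on these libraries where they do the work, as an engineer would, in place of code of your own. Each camera call takes 0.05 s, during which the arm holds its last target.

## Working session

There is one attempt and no reset: what is moved stays moved. The work goes in short steps, each a Python script; the robot and the scene stay as the last script left them, time stands still between calls to the robot, and variables do not carry over. Pictures are saved under pics/ and viewed, and the job is handed in when it is done.

```bash
ls; mkdir -p pics
python3 - <<'E'
from plant import r, vision, models, telemetry
import cv2
for n in ["scene","top"]:
    im=vision.snapshot(n); cv2.imwrite(f"pics/{n}0.png",im[:,:,::-1])
    c=vision.get_calibration(n); print(n,c)
    for t in ["key_cabinet","opening","key_door_hinge","key_door_handle","torch","torch_glass","torch_tail","key_bowl","tape_measure","padlock","screwdriver","long_key","short_key","tag_frame"]:
        print(t,[([round(float(v),3) for v in d["at"]],round(float(d["score"]),2)) for d in models.mark_of(t,n)[:2]])
print(telemetry.current_t(), telemetry.current_joints(), telemetry.current_tool_rot())
E
```

```text
pics
scene {'fx': 402.10132066944215, 'fy': 402.10132066944215, 'cx': 318.40906329327333, 'cy': 199.7097202921278, 'position': array([ 1.42757645, -0.25191557,  0.83528769]), 'orientation': array([-0.34453379,  0.72536334,  0.53698136, -0.25844828])}
key_cabinet [([0.692, 0.038, 0.003], 0.9)]
opening []
key_door_hinge [([0.662, 0.154, 0.181], 0.93)]
key_door_handle []
torch []
torch_glass [([0.527, 0.418, 0.018], 0.87)]
torch_tail []
key_bowl [([0.468, -0.376, -0.004], 0.76)]
tape_measure [([0.674, 0.257, 0.001], 0.82)]
padlock [([0.666, -0.405, -0.001], 0.76)]
screwdriver [([0.622, 0.428, -0.003], 0.57)]
long_key []
short_key [([0.687, -0.257, 0.002], 0.49)]
tag_frame [([0.435, -0.091, 0.004], 0.55)]
top {'fx': 369.1518899606265, 'fy': 369.1518899606265, 'cx': 319.9213719731906, 'cy': 203.33869922174475, 'position': array([0.40086568, 0.01883863, 1.14937402]), 'orientation': array([ 0.04527622, -0.70291229,  0.70772761, -0.05464439])}
key_cabinet [([0.689, 0.042, -0.004], 0.97)]
opening [([0.647, 0.042, 0.113], 0.82)]
key_door_hinge [([0.661, 0.157, 0.18], 0.66)]
key_door_handle [([0.539, -0.011, 0.181], 0.74), ([0.688, 0.041, -0.003], 0.25)]
torch [([0.45, 0.395, 0.002], 0.7), ([0.663, 0.153, 0.18], 0.69)]
torch_glass [([0.531, 0.422, 0.018], 0.93)]
torch_tail [([0.372, 0.367, 0.018], 0.89)]
key_bowl [([0.467, -0.371, -0.002], 0.69)]
tape_measure [([0.675, 0.258, 0.0], 0.7), ([0.662, -0.399, 0.001], 0.39)]
padlock [([0.662, -0.399, 0.001], 0.65), ([0.434, -0.092, -0.002], 0.65)]
screwdriver [([0.617, 0.426, -0.005], 0.77), ([0.69, -0.254, 0.001], 0.29)]
long_key [([0.451, 0.111, -0.001], 0.64)]
short_key [([0.69, -0.254, -0.001], 0.48)]
tag_frame [([0.435, -0.09, -0.002], 0.89), ([0.687, -0.253, -0.002], 0.48)]
1.5 [ 1.00500624e+00  2.75913783e-01  1.50487187e+00 -1.72782361e-05
  1.36071954e+00 -1.20980085e-01] [-1.10685929e-05  8.45660430e-01  5.33721309e-01  4.31412113e-05]
```

View pics/scene0.png

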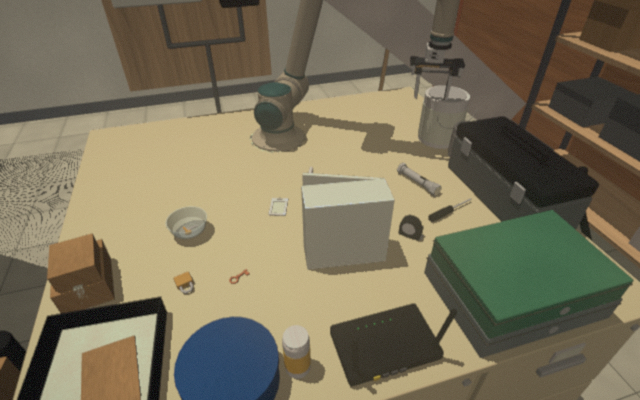

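View pics/top0.png

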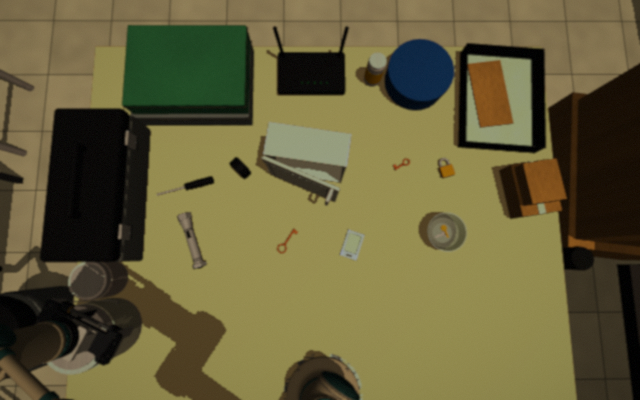

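```bash
cat > h.py <<'E'
import numpy as np, cv2
from plant import r, gripper_to, inverse_kinematics, vision, models, telemetry
from scipy.spatial.transform import Rotation as R
def q_down(jaw_yaw, pitch=0):
    # tool z down, x (jaw) along world yaw
    x=np.array([np.cos(jaw_yaw),np.sin(jaw_yaw),0]); z=np.array([0,0,-1.]); y=np.cross(z,x)
    q=R.from_matrix(np.stack([x,y,z],1)).as_quat(); return np.array([q[3],q[0],q[1],q[2]])
def best_q(p,yaw):
    out=[]
    for k in (0,np.pi):
        j=inverse_kinematics(p,q_down(yaw+k))
        if j is not None: out.append((abs(j[5]),yaw+k))
    return min(out)[1] if out else None
def see(cam,names,fn="mark_of",k=2):
    for t in names:
        print(t,[(np.round(d["at"],4).tolist(),round(float(d["score"]),2)) for d in getattr(models,fn)(t,cam)[:k]])
E
python3 - <<'E'
from h import *
print(r.nose_length)
yaw=-0.12; 
p=[0.50,0.06,0.40]
y=best_q(p,yaw+np.pi/2); print(y, inverse_kinematics(p,q_down(y)))
r.move_to(p,q_down(y))
print(telemetry.current_t(), telemetry.current_joints())
print(vision.get_calibration("wrist"))
im=vision.snapshot("wrist"); cv2.imwrite("pics/w1.png",im[:,:,::-1])
see("wrist",["key_cabinet","opening","key_door_hinge","key_door_handle","torch","torch_glass","torch_tail"])
E
```

```text
0.025
1.4507963267948965 [-1.88223676e-02  1.18231943e-01  1.24486912e+00 -4.44089210e-16
  1.77849159e+00 -1.46961869e+00]
3.5083 [-1.78151321e-02  1.18470309e-01  1.24539562e+00  3.82616535e-04
  1.77838439e+00 -1.46941047e+00]
{'fx': 309.70691628693146, 'fy': 309.70691628693146, 'cx': 324.3904722001334, 'cy': 204.17799222477976, 'position': array([0.42753028, 0.06765011, 0.57799732]), 'orientation': array([0.09468232, 0.74187379, 0.65839108, 0.08473325])}
key_cabinet [([0.6892, 0.0396, -0.0023], 0.56)]
opening [([0.6496, 0.0515, 0.1123], 0.84), ([0.4495, 0.109, 0.0027], 0.46)]
key_door_hinge [([0.6638, 0.1565, 0.1825], 0.83), ([0.3686, 0.3678, 0.0194], 0.36)]
key_door_handle [([0.5461, -0.0149, 0.1799], 0.97)]
torch [([0.4511, 0.3966, -0.0017], 0.68)]
torch_glass [([0.5298, 0.4258, 0.0194], 0.83)]
torch_tail [([0.3716, 0.3661, 0.0227], 0.63)]
```

View pics/w1.png

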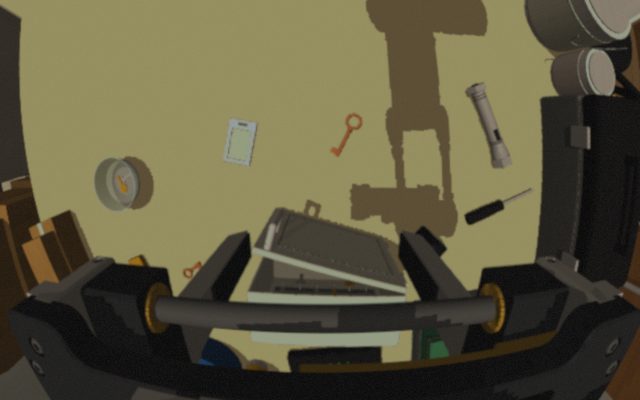

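```bash
cat > door.py <<'E'
from h import *
H=np.array([.662,.156])
gripper_to(0.0,20)
def pose(phi,off,rr=.19,ztip=.178):
    d=np.array([np.sin(phi),-np.cos(phi)]); n=np.array([np.cos(phi),np.sin(phi)])
    p=H+rr*d+off*n
    return np.array([p[0],p[1],ztip+.025]), q_down(phi+np.pi/2)
p,q=pose(-.27,0)
r.move_to(p+[0,0,.1],q)
print(r.move_l(p,q,vel=.12,guard=6), telemetry.current_wrist_force())
f=-.27
print(p)
phis=list(np.linspace(-.45,-1.80,8))
for ph in phis:
    p,q=pose(ph,.008); r.move_l(p,q,vel=.12 if ph>-1.7 else .08)
    print(round(ph,2),np.round(telemetry.current_wrist_force(),1))
print(telemetry.current_t())
p[2]+=.2
r.move_l(p,q,vel=.25)
im=vision.snapshot("wrist"); cv2.imwrite("pics/w2.png",im[:,:,::-1])
see("wrist",["key_cabinet","opening","key_door_hinge","key_door_handle"])
im=vision.snapshot("top"); cv2.imwrite("pics/top2.png",im[:,:,::-1])
see("top",["key_cabinet","opening","key_door_hinge","key_door_handle"])
print(telemetry.current_t())
E
python3 door.py
```

```text
False [-0.85696439 -0.34048752  0.11964717]
[ 0.61132103 -0.02711647  0.203     ]
-0.45 [ 0.2 -0.9  1. ]
-0.64 [-0.1 -0.4  1. ]
-0.84 [-0.3  0.2  0.9]
-1.03 [-0.2  0.6  0.4]
-1.22 [0.4 1.2 0.7]
-1.41 [-0.3  0.2  0.1]
-1.61 [-1.  -0.  -0.5]
-1.8 [-0.1 -0.8 -0.2]
10.7583
key_cabinet [([0.6933, 0.0393, 0.0], 0.65)]
opening [([0.6459, 0.0509, 0.1111], 0.64)]
key_door_hinge [([0.6641, 0.1558, 0.1817], 0.87), ([0.6462, 0.0485, 0.1114], 0.56)]
key_door_handle [([0.479, 0.2435, 0.1795], 0.92), ([0.6899, -0.254, -0.002], 0.54)]
key_cabinet [([0.6898, 0.0407, -0.0014], 0.7)]
opening [([0.6459, 0.0427, 0.1125], 0.76), ([0.4747, 0.2442, 0.1816], 0.54)]
key_door_hinge [([0.6632, 0.1569, 0.1786], 0.63)]
key_door_handle [([0.4772, 0.2437, 0.1811], 0.77)]
12.2083
```

View pics/w2.png

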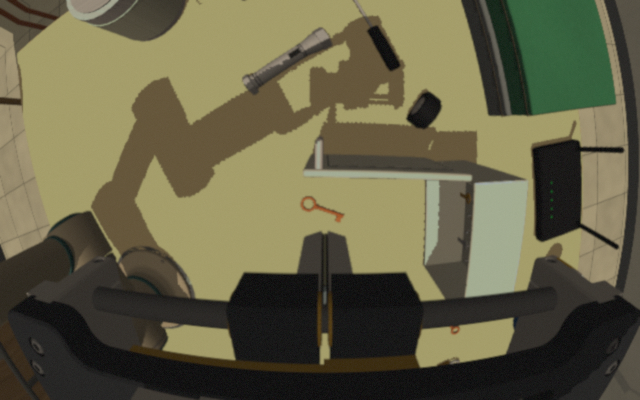

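View pics/top2.png

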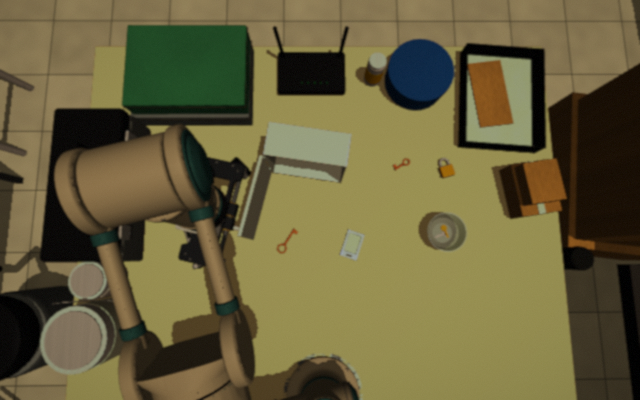

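Run:
```python
from h import *
im=cv2.imread("pics/top2.png")[110:190,250:365]
cv2.imwrite("pics/c1.png",cv2.resize(im,None,fx=6.5,fy=6.5,interpolation=cv2.INTER_CUBIC))
im=cv2.imread("pics/w1.png")[75:180,440:530]
cv2.imwrite("pics/c2.png",cv2.resize(im,None,fx=5,fy=5,interpolation=cv2.INTER_CUBIC))
```

```text
(no output)
```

View pics/c1.png

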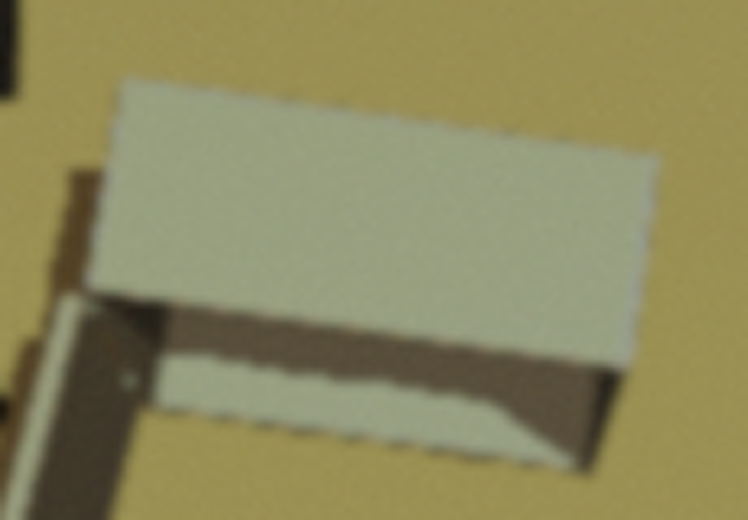

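View pics/c2.png

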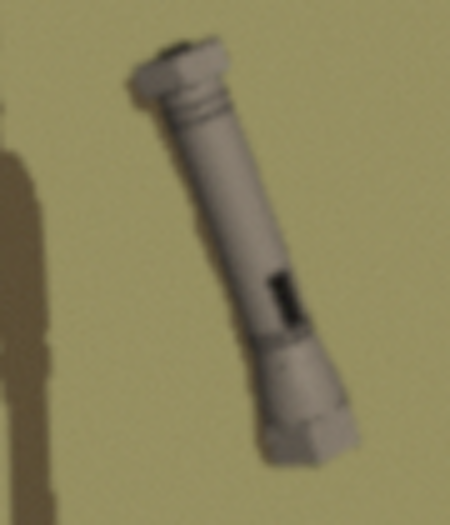

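```bash
cat >> h.py <<'E'
def unproj(cam,uv,z,c=None):
    c=c or vision.get_calibration(cam); q=c["orientation"]; M=R.from_quat([q[1],q[2],q[3],q[0]]).as_matrix()
    a,b=(uv[0]-c["cx"])/c["fx"],(uv[1]-c["cy"])/c["fy"]
    if cam=="wrist":
        t=np.hypot(a,b); d=np.array([a/t*np.sin(t),b/t*np.sin(t),np.cos(t)])
    else: d=np.array([a,b,1.])
    d=M@d; return c["position"]+d*(z-c["position"][2])/d[2]
E
python3 - <<'E'
from h import *
C=np.array([(120,78),(658,155),(628,370),(90,292)])/6.5+[250,110]-.42
L=np.array([(.045,.11),(.045,-.11),(-.045,-.11),(-.045,.11)])
P=np.array([unproj("top",c,.22)[:2] for c in C]); print(P.round(4))
def fit(L,P):
    L=np.array(L);P=np.array(P);l=L-L.mean(0);p=P-P.mean(0)
    th=np.arctan2((l[:,0]*p[:,1]-l[:,1]*p[:,0]).sum(),(l*p).sum())
    Rm=np.array([[np.cos(th),-np.sin(th)],[np.sin(th),np.cos(th)]])
    t=P.mean(0)-Rm@L.mean(0); return th,t,(P-(L@Rm.T+t)).round(4)
print(fit(L,P))
print(fit([(-.045,.11),(-.045,0),(0,0)],[(.663,.156),(.6471,.0468),(.6907,.0399)]))
# torch
T=[(.45,.395),(.4511,.3966)]
print(fit([(.085,0),(.085,0),(.085,0),(-.085,0),(-.085,0),(0,0),(0,0)],[(.527,.418),(.531,.422),(.5298,.4258),(.372,.367),(.3716,.3661)]+T))
E
```

```text
[[ 0.7504  0.1403]
 [ 0.7174 -0.0763]
 [ 0.6288 -0.0626]
 [ 0.6616  0.1511]]
(np.float64(-0.14956639395349808), array([0.68957854, 0.03813929]), array([[-0.0001,  0.0001],
       [-0.0002,  0.0011],
       [ 0.0001,  0.0013],
       [ 0.0001, -0.0025]]))
(np.float64(-0.15022696896492424), array([0.69110782, 0.04015643]), array([[-0.0001,  0.0003],
       [ 0.0005, -0.0001],
       [-0.0004, -0.0003]]))
(np.float64(0.3371689398120844), array([0.45032656, 0.3946258 ]), array([[-0.0035, -0.0047],
       [ 0.0005, -0.0007],
       [-0.0007,  0.0031],
       [ 0.0019,  0.0005],
       [ 0.0015, -0.0004],
       [-0.0003,  0.0004],
       [ 0.0008,  0.002 ]]))
```

```bash
cat > pick.py <<'E'
from h import *
gripper_to(0.07,40)
ty=.337; tp=np.array([.4503,.3950])
y=best_q([*tp,.15],ty+np.pi/2); print(y)
q=q_down(y)
r.move_to([*tp,.15],q)
print(r.move_l([*tp,.0295],q,vel=.12,guard=8))
print(telemetry.current_ee_pos(), telemetry.current_wrist_force())
gripper_to(0.0,45)
print("open",telemetry.current_opening(),telemetry.current_ee_pos())
r.move_l([*tp,.12],q,vel=.15)
print("open",telemetry.current_opening(), telemetry.current_wrist_force(),telemetry.current_torque())
im=vision.snapshot("wrist"); cv2.imwrite("pics/w3.png",im[:,:,::-1])
see("wrist",["torch","torch_glass","torch_tail"])
vision.snapshot("scene");see("scene",["torch_glass","torch_tail"])
vision.snapshot("top");see("top",["torch_glass","torch_tail"])
print(telemetry.current_t(),telemetry.current_ee_pos(),telemetry.current_joints())
E
python3 pick.py
```

```text
1.9077963267948965
False
[0.45090273 0.3954221  0.03026585] [-0.77764666 -0.63612986  0.37585538]
open 0.0005679034790625721 [0.45167744 0.39609348 0.03352455]
open 0.0004946308132384103 [1.09141715 0.47164293 0.34530976] [ 0.09450305 -0.01508653 -0.02972398]
torch [([0.4525, 0.397, -0.0008], 0.7)]
torch_glass []
torch_tail [([0.3689, 0.3665, 0.022], 0.92)]
torch_glass [([0.5312, 0.421, 0.0161], 0.92)]
torch_tail [([0.3712, 0.3644, 0.0227], 0.62)]
torch_glass []
torch_tail []
18.4667 [0.4502297  0.39496375 0.11976924] [ 6.03958978e-01  3.69766143e-01  1.58659880e+00  1.17866429e-05
  1.18563256e+00 -1.30385807e+00]
```

View pics/w3.png

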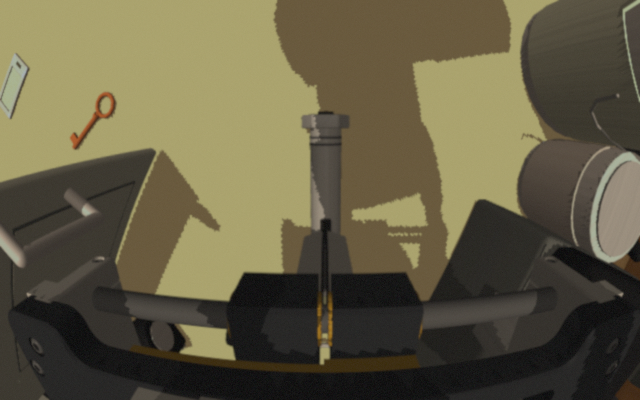

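```bash
cat > pick2.py <<'E'
from h import *
gripper_to(0.07,40)
ty=.336; tp=np.array([.4505,.3950]); q=q_down(1.9078)
print(r.move_l([*tp,.035],q,vel=.12,guard=8))
print(r.move_l([*tp,.0215],q,vel=.02,guard=5), telemetry.current_ee_pos(), telemetry.current_wrist_force())
p=telemetry.current_ee_pos()
r.move_l([*tp,max(p[2],.0245)+.0007],q,vel=.02); r.hold(.2)
print(telemetry.current_ee_pos(), telemetry.current_wrist_force())
gripper_to(0.0,45)
print("open",telemetry.current_opening(),telemetry.current_ee_pos())
E
python3 pick2.py
```

```text
False
False [0.45056534 0.39501599 0.02147686] [0.12239779 0.4018631  0.20766725]
[0.45046058 0.3949761  0.02518646] [-0.41115972  0.20738614 -0.50771416]
open 0.022863012591789324 [0.45046025 0.39517052 0.0251206 ]
```

Run:
```python
from h import *
im=vision.snapshot("scene"); cv2.imwrite("pics/s4.png",cv2.resize(im[20:220,340:540],None,fx=3,fy=3,interpolation=cv2.INTER_CUBIC)[:,:,::-1])
im=vision.snapshot("wrist"); cv2.imwrite("pics/w4.png",cv2.resize(im[80:340,200:460],None,fx=2.2,fy=2.2,interpolation=cv2.INTER_CUBIC)[:,:,::-1])
print(telemetry.current_opening(),telemetry.current_ee_pos(),telemetry.current_wrist_force(),telemetry.current_t())
```

```text
0.02292925125750175 [0.45043455 0.39508244 0.02512101] [ 0.17295573  0.43928835 -0.27687906] 22.75
```

View pics/s4.png

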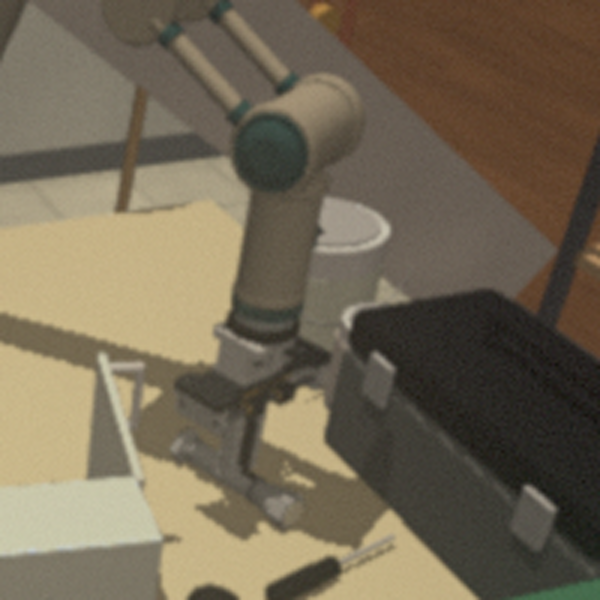

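View pics/w4.png

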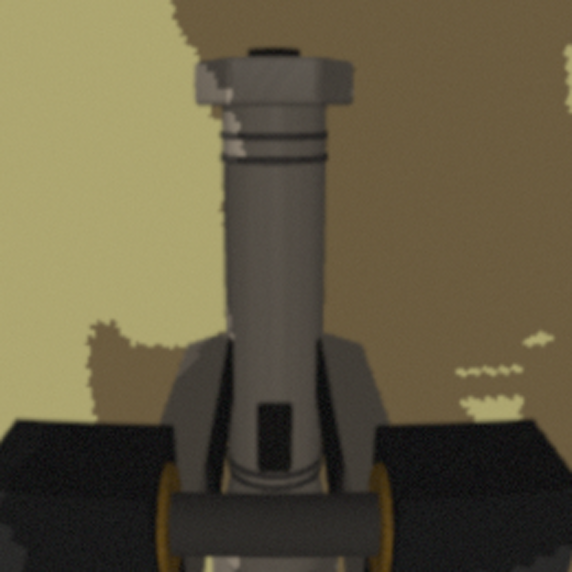

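```bash
cat > pick3.py <<'E'
from h import *
gripper_to(0.07,40)
tp=np.array([.4505,.3950]); q=q_down(1.9078)
print(r.move_l([*tp,.006],q,vel=.025,guard=5), telemetry.current_ee_pos(), telemetry.current_wrist_force())
p=telemetry.current_ee_pos()
r.move_l([*tp,p[2]+.001],q,vel=.02); r.hold(.1)
print(telemetry.current_ee_pos(), telemetry.current_wrist_force())
gripper_to(0.0,45)
print("open",telemetry.current_opening(),telemetry.current_ee_pos(),telemetry.current_wrist_force(),telemetry.current_t())
E
python3 pick3.py
```

```text
False [0.45060521 0.39507964 0.00606989] [-0.23486334  0.61923831  0.65064895]
[0.45056814 0.39506154 0.00725435] [-0.1430096   0.13299103  0.10598689]
open 0.026700173144454924 [0.45048153 0.3950472  0.00704458] [ 0.2610946  -0.48006033 -0.11122551] 25.625
```

```bash
cat > lift.py <<'E'
from h import *
tp=np.array([.4505,.3950]); q=q_down(1.9078)
r.move_l([*tp,.16],q,vel=.15)
print("open",telemetry.current_opening(), telemetry.current_wrist_force(),telemetry.current_torque(),telemetry.current_ee_pos())
im=vision.snapshot("wrist"); cv2.imwrite("pics/w5.png",im[:,:,::-1])
see("wrist",["torch","torch_glass","torch_tail"])
im=vision.snapshot("scene");see("scene",["torch","torch_glass","torch_tail"])
cv2.imwrite("pics/s5.png",cv2.resize(im[20:220,340:540],None,fx=3,fy=3,interpolation=cv2.INTER_CUBIC)[:,:,::-1])
print(telemetry.current_t())
E
python3 lift.py
```

```text
open 0.027040349582359468 [ 0.11431882 -0.02395905 -2.28710472] [ 0.05979692  0.06415274 -0.02057588] [0.44979363 0.39452223 0.1588795 ]
torch [([0.4535, 0.3953, 0.149], 0.68)]
torch_glass [([0.5296, 0.4239, 0.1694], 0.79)]
torch_tail [([0.3698, 0.3683, 0.1701], 0.65)]
torch [([0.4497, 0.3947, 0.1539], 0.88)]
torch_glass [([0.5278, 0.4196, 0.17], 0.9)]
torch_tail [([0.3705, 0.3682, 0.1737], 0.76)]
27.1917
```

View pics/w5.png

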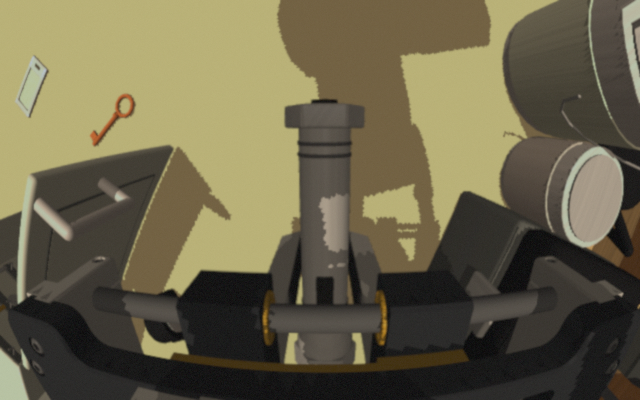

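View pics/s5.png

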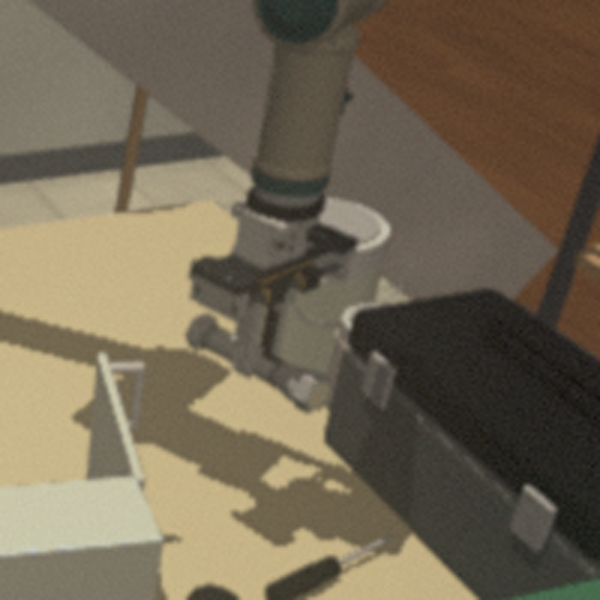

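```bash
cat > hold.py <<'E'
from h import *
q0=q_down(1.9078); q=q_down(1.4208)
r.move_l([.4505,.395,.33],q0,vel=.2)
r.move_l([.4829,.0707,.33],q,vel=.2)
r.move_l([.4829,.0707,.103],q,vel=.12)
r.hold(.3)
print("open",telemetry.current_opening(), telemetry.current_wrist_force(),telemetry.current_ee_pos())
for c in ["wrist","scene","top"]:
    im=vision.snapshot(c); cv2.imwrite(f"pics/{c}6.png",im[:,:,::-1]); print(c)
    see(c,["torch","torch_glass","torch_tail","key_door_handle","opening","key_door_hinge"])
print(telemetry.current_t())
E
python3 hold.py
```

```text
open 0.02677335050223583 [-0.34032525 -0.41709498 -1.51515871] [0.48298425 0.07066946 0.10317618]
wrist
torch [([0.4858, 0.0699, 0.093], 0.72)]
torch_glass [([0.5693, 0.0606, 0.1143], 0.78)]
torch_tail [([0.3959, 0.0802, 0.1135], 0.91)]
key_door_handle [([0.4782, 0.2439, 0.1791], 0.55)]
opening []
key_door_hinge []
scene
torch [([0.4852, 0.0698, 0.0971], 0.57), ([0.5655, 0.0532, 0.114], 0.24)]
torch_glass [([0.5653, 0.0544, 0.1171], 0.59), ([0.6756, 0.2539, -0.0026], 0.53)]
torch_tail [([0.4002, 0.0804, 0.1178], 0.53)]
key_door_handle [([0.4814, 0.2476, 0.1804], 0.83)]
opening [([0.3976, 0.0804, 0.116], 0.6)]
key_door_hinge [([0.6627, 0.1537, 0.1794], 0.83)]
top
torch [([0.4837, 0.07, 0.0949], 0.65)]
torch_glass []
torch_tail [([0.403, 0.0828, 0.1125], 0.5)]
key_door_handle [([0.4762, 0.2451, 0.1812], 0.69)]
opening [([0.6482, 0.0458, 0.1153], 0.86), ([0.4515, 0.1079, 0.0001], 0.68)]
key_door_hinge [([0.6604, 0.1594, 0.1768], 0.67)]
33.3667
```

View pics/wrist6.png

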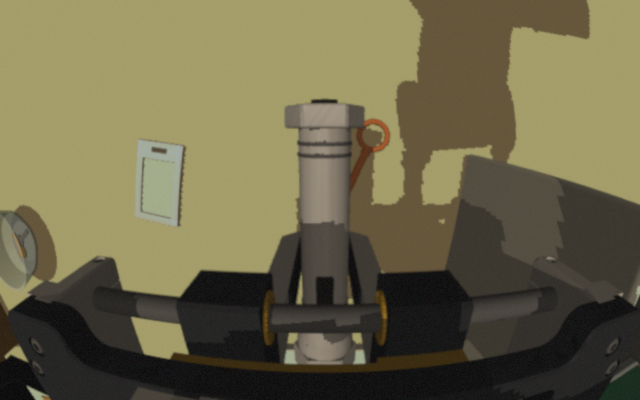

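View pics/scene6.png

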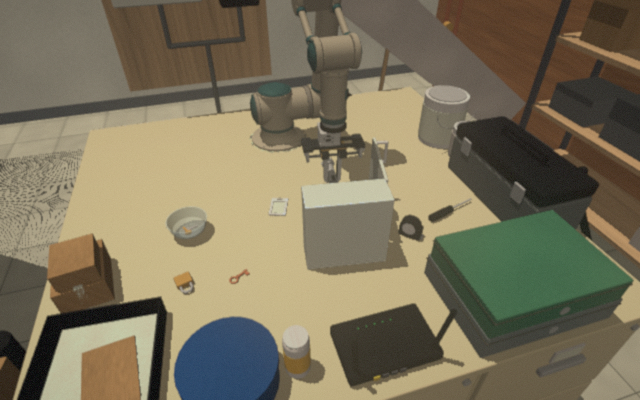

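View pics/top6.png

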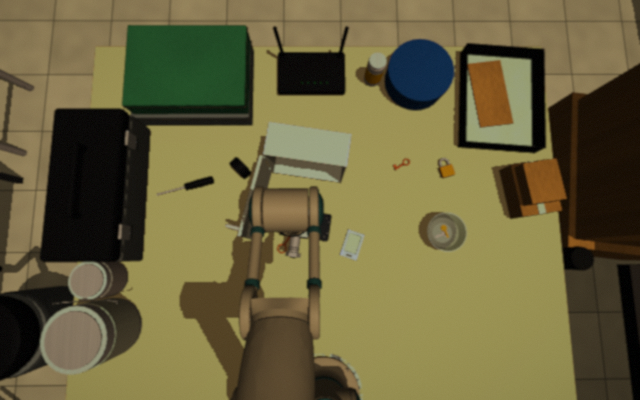

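Run:
```python
from h import *
r.hold(.5)
print(np.abs(telemetry.current_dq()).max(),telemetry.current_ee_pos(),telemetry.current_opening(),telemetry.current_wrist_force(),telemetry.current_t())
r.sign_off()
```

```text
0.0021342082391236326 [0.48291599 0.07068565 0.103018  ] 0.026913496477428682 [-0.12025748  0.7699979  -1.96956295] 33.8667
the job is handed in; nothing more can be done
```

The cabinet door is open and the torch is held in front of the opening, and I signed off at about 34 s with the grip still on.

**Door:** I pushed it open from inside its free edge with closed fingers. From the camera marks it stands at about 1.65 rad, slightly past square. Pictures taken after the torch was in place show it had not moved.

**Torch:** At hand-in the torch was held with a 45 N grip command.

| Check | Measured | Target |
|---|---|---|
| Glass position (wrist and scene cameras averaged) | (0.567, 0.058, 0.116) | (0.567, 0.058, 0.115), 80 mm out on the opening's axis |
| Tail height | about 0.115, so level to within the measuring noise | 0.115 |
| Joint speeds | about 0.002 rad/s | still |
| Wrist force | about 2 N, roughly the torch's weight | no contact |

**Clearance:** I worked out about 30 mm between the gripper body and the door, and the scene picture shows a gap there. No measurement confirms that figure directly.

**What disagreed:**
- **Fingertip height:** the fingertips behaved as if they sat about 25 mm higher than the stated tool length. The first close slid off the torch, and a second gripped too high. The third, lower down, held.
- **Final height:** because of that, I set the final height from the actual grasp and then checked it with the cameras.
- **Glass from above:** the top camera could not see the glass in the final pose.

I did not deliberately touch the other things on the top, and they appear unmoved in the last pictures.

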